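# Switch on the bench demagnetiser and treat a torque driver

### The job

Turn the demagnetiser's bar switch clockwise (as seen facing its sloped panel) until it clicks over into its on position. Then pick up the torque driver from the rubber mat, dip its blade tip well below the rim of the demagnetiser's open well and hold it there for about a second, and lay the driver down flat on the mat again, without letting it drop. Leave the switch on and do not disturb the chassis, the parts bin or the bottle.

Things in the scene. Friction and masses are not known exactly. Their poses are not given: they have to be found in the camera images.
- console: The bench demagnetiser, a fixed grey steel box 210 (x) x 140 (y) mm; origin at the centre of its underside, x axis from the low sloped front to the rear. Front (x -105 to -5): aluminium panel with the switch, rising at 30 degrees from 30 to 88 mm height, facing -x and up. Rear (x -5 to 105): flat top 88 mm high with the open well at x 50, y 0.
- switch (a joint): Angle (rad) of the bar switch: 0 = off detent, 1.05 = on detent (60 degrees clockwise as seen facing the panel). A spring detent (about 0.3 N m at most) pulls it to the nearer of the two positions; it clicks over just past the middle, 0.52. Stops lie just beyond either position.
- switch_grip (a point): Point on the switch's axis, 30 mm above its base, to grip the bar. z axis: turning axis, square to the panel, pointing out (30 degrees from vertical, to the front). x axis: along the bar to its white-marked upper end: off, it leans 30 degrees left (+y of the console) of straight up the panel; on, 30 right. Black bar 70 x 18 mm, 8 to 38 mm above the base, on a disc 68 mm across, 8 thick.
- well_rim (a point): Centre of the mouth of the demagnetiser's well, 98 mm above the bench: a round open well with a steel collar, 80 mm inner and 94 mm outer diameter, 80 mm deep, axis vertical. The collar stands 10 mm above the flat top.
- mat: Flat grey-blue rubber mat fixed on the bench, 270 (x) x 200 (y) x 3 mm; origin at the centre of its underside.
- driver: Torque driver, 200 mm long, 0.25 kg: black rounded-square handle with grey bands, 100 x 30 x 30 mm; steel shank 8 mm across (16 mm for its first 16 mm) ending in a flat blade. Origin at the centre of the handle's underside; x along the tool to the blade, z up as it lies. Handle x -50 to 50 mm, tip at x 150; tool axis 15 mm above the underside. Balance point x 11 mm.
- driver_mid (a point): Centre of the driver's handle, on its axis.
- driver_tip (a point): Tip of the driver's blade.
- chassis: Bystander: open black sheet-metal chassis with a green circuit board, 160 x 240 x 40 mm; origin at the centre of its underside.
- bin: Bystander: open blue parts bin, 150 x 100 x 65 mm; origin at the centre of its underside.
- bottle: Bystander: white plastic bottle, 64 mm across, 150 mm high; origin at the centre of its underside.
Mind the look-alikes: they are no part of the job. There is more than one size of the driver; the job needs the smallest.

How it is judged (in metres and radians):
On the way, in this order (a step that is already met when the one before it is completed fails the run):
1. the switch has clicked over into its on position (value of joint switch above 0.9 rad), for 0.3 s.
2. with the switch on, the driver's tip is inside the well, at least 15 mm below its rim, held in the gripper, for 0.8 s (value of joint switch above 0.9 rad and z of driver_tip in the frame of well_rim below -0.015 m and horizontal distance between driver_tip and well_rim below 0.042 m and contact force between the fingers and driver above 0.5 N), for 0.8 s.
At the end, for the whole second after the job is handed in: The switch stands in its on detent (above 0.9 rad), and the driver lies still and flat (within 8 degrees) on the mat, on either side of its handle, with the middle of its handle over the mat and its tip no more than 20 mm past the mat's edge (value of joint switch above 0.9 rad and x of driver_mid in the frame of mat between -0.135 and 0.135 m and y of driver_mid in the frame of mat between -0.1 and 0.1 m and x of driver_tip in the frame of mat between -0.155 and 0.155 m and y of driver_tip in the frame of mat between -0.12 and 0.12 m and height (world z) of driver_mid below 0.026 m and angle between driver's own x axis and vertical between 1.42 and 1.72 rad and linear speed of driver below 0.02 m/s); the robot touches nothing.
It fails at once if the driver is let go of while it is more than 35 mm above where it lies on the mat (height (world z) of driver_mid above 0.053 m and contact force between the fingers and driver below 0.05 N).
It fails at once if a bystander (chassis, bin or bottle) is shifted by more than 20 mm (distance of any of chassis, bin, bottle from where it was at the start of the episode above 0.02 m).
It also fails if it takes over 58 s, if anything falls off the work surface, if the arm or the gripper's body presses on something with over 40 N, if the wrist force passes 120 N, or if a joint passes its speed limit or range.

### The arm

A 7-joint arm with a two-finger parallel gripper is mounted at the origin on the work surface. World frame = base frame: x ahead of the robot, y to its left, z up, the work surface at z = 0. Lengths are in m, angles in degrees, forces in N, time in s.
With the tool pointing down it reaches from about 0.35 to 0.9 m from the base axis. Payload 7.2 kg.
Tool frame: the origin (TCP) lies midway between the tips of the shut fingers; the grasp point (between the pads) lies 19 mm behind it; y points along the fingers, x is the direction in which the jaws open and shut, and the axes are right-handed (so a half turn about y gives the same grasp; the last joint's range is limited). The gripper opens to 85 mm and grips with 20 to 120 N. Pads are 22 mm wide; open, the fingers measure 114 mm over their backs; the gripper's body (76 mm by 85 mm) begins 54 mm behind the grasp point. The pads swing forward as they close: fully open they stand 13 mm farther back than shut.
Start: joints at [-3.908, 23.554, -0.728, 91.456, 0.321, 64.991, -4.71], TCP at [0.625, -0, 0.231] pointing down, gripper open.
Joint ranges: [-169.25, 169.25], [-16.82, 113.86], [-84.01, 82.57], [7.8, 145.47], [-59.2, 239.2], [7.22, 106.19], [-163.78, 163.78]. Speed limits (degrees/s): [136.94, 136.94, 172.46, 172.46, 180, 180, 180].

### API

Orientations are given as a 3x3 rotation matrix whose columns are the frame's x, y, z axes.
In Python, from station import monitor, optics, order gives the robot as it stands. The module is installed in compiled form; this text tells all that it offers.
- The arm moves only by the shell command python3 -m jog 'ROWS'. ROWS is JSON, a list that holds one entry, the list of rows, each a list of 7 numbers: the shift along the tool's x, y, z in mm, then the turn, a rotation vector about the tool's x, y, z in rad, then the opening, from 0 (shut) to 1 (fully open). A call has 1 to 20 rows; each row is the pose to reach, as a shift and turn from the pose commanded when the call began, along the tool's axes at that moment; what a row does not reach only later rows make up. A row lasts 1/12 s, in which the tool goes at most 41.7 mm and 7.16 degrees, less where a joint would pass 70% of its speed; a pose out of reach is approached as far as the arm can. A call with a gripper value outside its range is refused whole. The fingers move at their own pace and stop on an object; the grip force is fixed at half the most. Time passes only in rows, so rows that repeat a pose let the fingers close. It gives the time, the measured TCP pose, the force and the opening at its end, in the units of the state.
- monitor.get_obs(): the state, without advancing time (a new reading comes with each control period).
- optics.read_camera(name): name is "scene" or "side" or "wrist"; returns the picture (400x640x3 uint8, red, green, blue); there is no depth.
- optics.get_calibration(name): a dict with "fov_y" (degrees; the focal length in pixels is half the picture's height over the tangent of half this angle, whatever the lens; pixels are square), "cx", "cy" (the principal point, pixels), "cam_to_world" (4x4, takes a point from camera to world coordinates). Camera axes: x right, y down, z forward; pixel columns grow to the right and rows downward; lengths in m; the calibration is good to about 2 mm. A picture is of the moment at which its call begins: read the wrist's pose just before it. get_calibration takes no time and is no camera call; for the wrist camera it gives the pose at the moment of the call.
- order.finish_job(): hands the job in, once; it reports no verdict.
Trained networks look in the newest picture that a camera, given by its name, has taken for a name from the list of things; names that differ only in an ending like _2 or _b are one class to them, and where a whole thing is asked for, a point or a joint stands for the part that bears it (a point fixed in the world has none). Each returns a list of dicts, best first, with "score" (0 to 1); they miss things now and then, are a little off and sometimes report something else, mostly with a low value. They report only what shows in the picture. A call takes as long as a camera call. They do not tell look-alikes from the thing itself.
- optics.look_for(camera, name): "point" ([column, row] in pixels, amid what is visible of it).
The state is a dict: "t": time; "q": joint angles; "dq": joint speeds; "effort": joint torques, N m; "tool_pos": TCP position; "orientation": TCP orientation; "wrist_force": force on the tool from outside, world axes, zero at the start; "torque": the same for the moment, N m; "gripper_width": opening from 0.0 (shut) to 1.0 (fully open).
Only numpy, scipy, OpenCV 4.12 (cv2) and the standard library are available. Lean on these libraries where they do the work, as an engineer would, in place of code of your own. Each camera call takes 0.05 s, during which the arm holds its last target.

## Working session

There is one attempt and no reset: what is moved stays moved. The work goes in short steps, Python scripts to look and compute and a shell command to move; the robot and the scene stay as the last step left them, time stands still between calls to the robot, and variables do not carry over. Pictures are saved under pics/ and viewed, and the job is handed in when it is done.

```bash
mkdir -p pics
python3 - <<'E'
from station import monitor, optics, order
import cv2,numpy as np
for n in ["scene","side","wrist"]:
    im=optics.read_camera(n); cv2.imwrite(f"pics/{n}0.png",im[:,:,::-1])
    c=optics.get_calibration(n); print(n,c["fov_y"],c["cx"],c["cy"],np.round(c["cam_to_world"],3).tolist())
    for k in ["console","switch","mat","driver","chassis","bin","bottle"]:
        print(k,[(np.round(d["point"]).tolist(),round(d["score"],2)) for d in optics.look_for(n,k)][:4])
o=monitor.get_obs();print(o)
E
```

```text
scene 46.755061645864586 317.19404506718604 193.8436321881547 [[-0.096, 0.846, -0.525, 1.334], [0.995, 0.085, -0.045, 0.082], [0.006, -0.527, -0.85, 1.37], [0.0, 0.0, 0.0, 1.0]]
console [([376.0, 198.0], 0.65)]
switch [([382.0, 177.0], 0.83)]
mat [([253.0, 195.0], 0.93)]
driver [([236.0, 127.0], 0.94), ([421.0, 290.0], 0.94), ([258.0, 207.0], 0.83)]
chassis [([315.0, 268.0], 0.91), ([259.0, 205.0], 0.45)]
bin [([179.0, 171.0], 0.7)]
bottle [([461.0, 205.0], 0.86)]
side 53.311940963748796 316.28789917650084 198.46813142663214 [[-0.891, -0.353, 0.285, 0.192], [-0.453, 0.672, -0.585, 0.7], [0.015, -0.651, -0.759, 0.99], [0.0, 0.0, 0.0, 1.0]]
console []
switch [([313.0, 269.0], 0.82)]
mat [([351.0, 174.0], 0.67)]
driver [([173.0, 262.0], 0.92), ([332.0, 167.0], 0.85), ([441.0, 177.0], 0.74)]
chassis [([243.0, 195.0], 0.66)]
bin [([385.0, 130.0], 0.7)]
bottle [([224.0, 344.0], 0.69)]
wrist 63.46094346108492 316.09894300298106 203.85473924914845 [[1.0, 0.0, -0.001, 0.624], [-0.0, -0.966, -0.26, 0.066], [-0.001, 0.26, -0.966, 0.373], [0.0, 0.0, 0.0, 1.0]]
console [([189.0, 23.0], 0.6)]
swit
[... 242 characters left out ...]
4 , -4.70888894]), 'dq': array([ 0.09432321, -0.04853894, -0.06237805, -0.02968018, -0.01134916,
        0.00083682, -0.08705424]), 'effort': array([-1.99820793e-04, -6.00415421e+01,  6.80974200e-01, -2.99738681e+01,
        1.38815344e-02,  1.84728699e-03,  1.48456684e-05]), 'tool_pos': array([6.24978265e-01, 2.58501846e-06, 2.31266702e-01]), 'orientation': array([[ 9.99999998e-01, -4.86603794e-05, -4.94198691e-05],
       [ 4.94197732e-05, -1.97105681e-06,  9.99999999e-01],
       [-4.86604767e-05, -9.99999999e-01, -1.96865202e-06]]), 'wrist_force': array([-0.38313533, -0.01736839, -0.53217854]), 'torque': array([ 0.01384724,  0.03728739, -0.0170054 ]), 'gripper_width': 0.9959649811019184}
```

View pics/scene0.png

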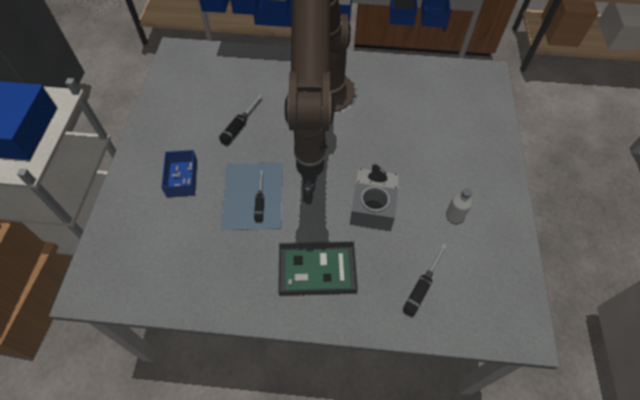

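View pics/side0.png

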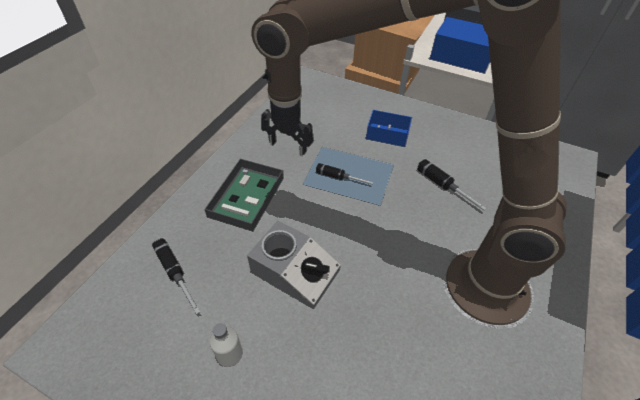

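View pics/wrist0.png

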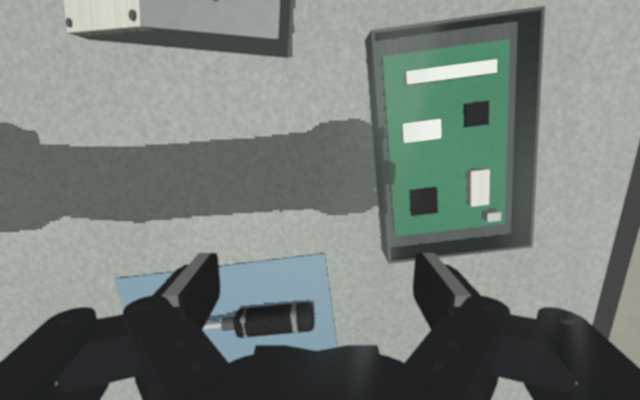

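The scene picture shows the mat (253,195) with the small driver on it. Its blade points toward the robot, and the two larger look-alikes are off the mat. The console is at (376,198) and the bottle at (461,205). I'll enlarge crops to pick points.

Run:
```python
import cv2
s=cv2.imread("pics/scene0.png"); d=cv2.imread("pics/side0.png")
def crop(im,x,y,w,h,k,n):
    c=cv2.resize(im[y:y+h,x:x+w],None,fx=k,fy=k,interpolation=cv2.INTER_CUBIC)
    for i in range(0,w,10): cv2.line(c,(i*k,0),(i*k,4 if i%50 else 12),(0,255,255),1)
    for i in range(0,h,10): cv2.line(c,(0,i*k),(4 if i%50 else 12,i*k),(0,255,255),1)
    cv2.imwrite(n,c)
crop(s,340,150,80,90,6,"pics/s_con.png")
crop(s,215,150,80,90,6,"pics/s_mat.png")
crop(d,240,210,110,100,6,"pics/d_con.png")
crop(d,295,140,110,70,7,"pics/d_mat.png")
```

```text
(no output)
```

View pics/s_con.png

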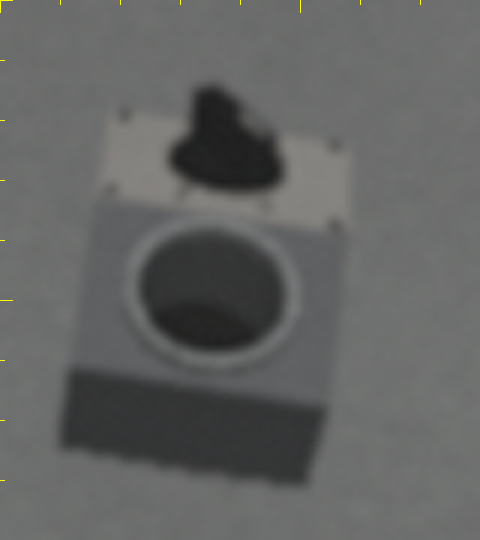

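View pics/s_mat.png

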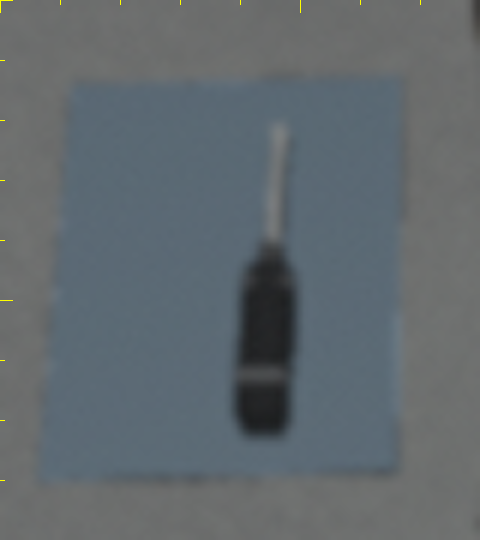

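View pics/d_con.png

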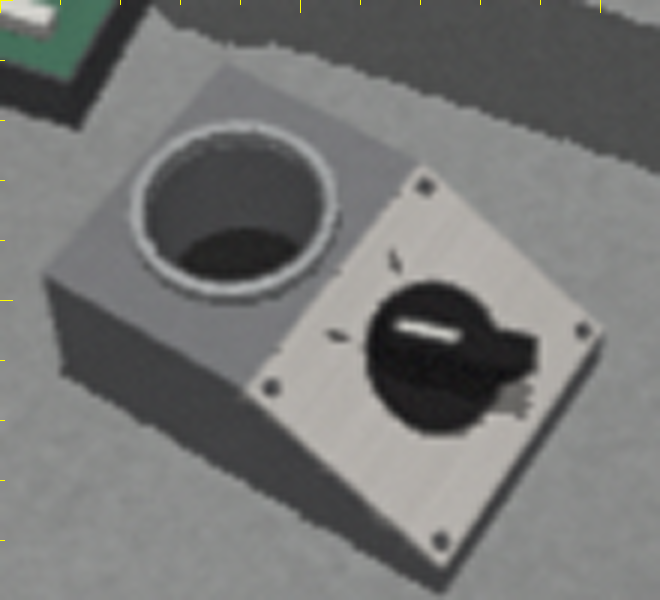

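View pics/d_mat.png

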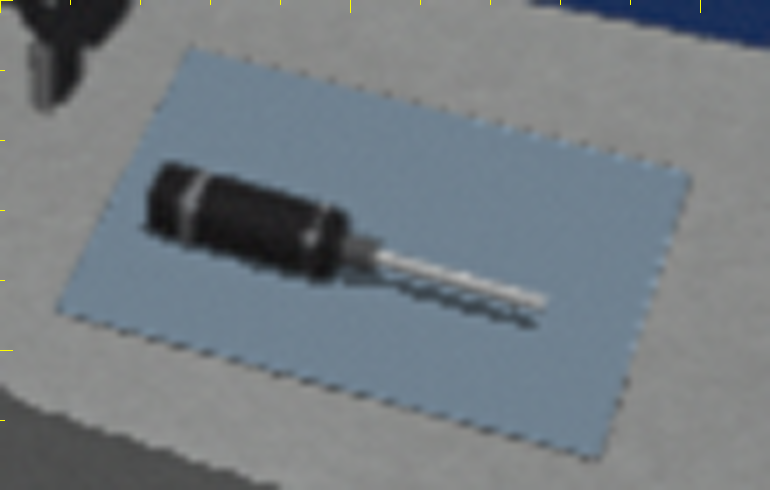

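```bash
cat > h.py <<'E'
import numpy as np
from scipy.optimize import least_squares
from station import monitor, optics, order
def proj(P,c):
    M=np.linalg.inv(np.array(c["cam_to_world"])); p=M[:3,:3]@P+M[:3,3]
    f=200/np.tan(np.radians(c["fov_y"])/2)
    return np.array([c["cx"]+f*p[0]/p[2],c["cy"]+f*p[1]/p[2]])
def fit(obs,x0,name=""):
    C={n:optics.get_calibration(n) for n in {o[0] for o in obs}}
    def W(L,x):
        c,s=np.cos(x[2]),np.sin(x[2]); L=np.array(L)/1000
        return np.array([x[0]+c*L[0]-s*L[1],x[1]+s*L[0]+c*L[1],L[2]])
    f=lambda x: np.concatenate([proj(W(L,x),C[n])-np.array(uv) for n,L,uv in obs])
    r=least_squares(f,x0,loss="soft_l1")
    print(name,np.round(r.x[:2],4),"yaw deg",round(np.degrees(r.x[2]),2))
    for (n,L,uv),e in zip(obs,f(r.x).reshape(-1,2)): print("  ",n,L,np.round(e,1))
    return r.x,lambda L:W(L,r.x)
E
python3 - <<'E'
from h import *
s,d="scene","side"
con=[(d,(105,70,88),(247.5,255.5)),(d,(-5,70,88),(280.8,275)),(d,(-5,-70,88),(310.8,237.5)),(d,(105,-70,88),(277,220.3)),(d,(-105,70,30),(313.8,304.2)),(d,(-105,-70,30),(340.5,265.8)),(d,(105,70,0),(250.3,272.2)),(d,(50,0,98),(279,245)),
(s,(-105,-70,30),(358,169.2)),(s,(-105,70,30),(398.7,174.5)),(s,(-5,-70,88),(356.2,183.8)),(s,(-5,70,88),(397.5,188.7)),(s,(105,-70,88),(351.7,211.7)),(s,(105,70,88),(394.5,217.8)),(s,(105,-70,0),(350.3,224.7)),(s,(105,70,0),(391.2,231.2)),(s,(50,0,98),(375.5,198.8))]
x,W=fit(con,[.6,.2,0],"console"); print("rim",W((50,0,98)))
mat=[(s,(-135,-100,3),(227,163.7)),(s,(-135,100,3),(282,162.8)),(s,(135,100,3),(281.3,228.3)),(s,(135,-100,3),(221.3,230)),
(d,(135,-100,3),(322.1,146.7)),(d,(-135,-100,3),(393.6,165)),(d,(-135,100,3),(380.7,205.7)),(d,(135,100,3),(303.3,184.3))]
fit(mat,[.6,-.2,0],"mat")
dr=[(d,(150,0,18),(372.9,182.9)),(d,(50,0,18),(344.6,174.7)),(s,(150,0,18),(261.8,170.8)),(s,(50,0,18),(260,191.7)),(d,(-50,0,18),(318.6,168.6)),(d,(66,0,18),(348.8,176.2))]
x,W=fit(dr,[.6,-.2,3.1],"driver"); print("mid",W((0,0,18)),"tip",W((150,0,18)))
E
```

```text
console [0.4947 0.2063] yaw deg -4.6
   side (105, 70, 88) [-1.2  0.1]
   side (-5, 70, 88) [-0.4  0.1]
   side (-5, -70, 88) [-1.2 -0.5]
   side (105, -70, 88) [-0.1 -0.2]
   side (-105, 70, 30) [-0.4  0.4]
   side (-105, -70, 30) [-0.5 -1. ]
   side (105, 70, 0) [-0.3  0.4]
   side (50, 0, 98) [-0.7 -0.9]
   scene (-105, -70, 30) [ 0.3 -1.2]
   scene (-105, 70, 30) [-0.8 -0.6]
   scene (-5, -70, 88) [-0.4 -1.5]
   scene (-5, 70, 88) [ 0.5 -0. ]
   scene (105, -70, 88) [-0.5 -1.1]
   scene (105, 70, 88) [ 0.6 -0.3]
   scene (105, -70, 0) [-0.9 -1. ]
   scene (105, 70, 0) [-0.1 -0.9]
   scene (50, 0, 98) [-0.2 -0.9]
rim [0.54449086 0.20229501 0.098     ]
mat [ 0.5131 -0.2124] yaw deg 7.38
   scene (-135, -100, 3) [-0.3 -0.5]
   scene (-135, 100, 3) [ 0.1 -0.9]
   scene (135, 100, 3) [ 0.1 -0.3]
   scene (135, -100, 3) [-0.3 -0.5]
   side (135, -100, 3) [-0.6  0. ]
   side (-135, -100, 3) [ 0.1 -0.2]
   side (-135, 100, 3) [-0.4 -0. ]
   side (135, 100, 3) [-1.2 -0.1]
driver [ 0.5684 -0.1811] yaw deg 186.04
   side (150, 0, 18) [0.3 0.7]
   side (50, 0, 18) [0.1 0.8]
   scene (150, 0, 18) [-0.6 -0.8]
   scene (50, 0, 18) [-0.3  2.2]
   side (-50, 0, 18) [-1.5 -0.8]
   side (66, 0, 18) [0.4 0.6]
mid [ 0.56841733 -0.18110594  0.018     ] tip [ 0.41925033 -0.19689216  0.018     ]
```

```bash
cat >> h.py <<'E'
from scipy.spatial.transform import Rotation as Rn
def Wc(L):
    a=np.radians(-4.6);c,s=np.cos(a),np.sin(a);L=np.array(L)/1000
    return np.array([.4947+c*L[0]-s*L[1],.2063+s*L[0]+c*L[1],L[2]])
def Rc(): return Rn.from_euler("z",-4.6,degrees=True).as_matrix()
def rel(pos,R):
    o=monitor.get_obs(); R0=np.array(o["orientation"]); 
    print("shift",np.round(R0.T@(np.array(pos)-o["tool_pos"])*1000,1),"rotvec",np.round(Rn.from_matrix(R0.T@R).as_rotvec(),3))
n=np.array([-.5,0,np.sqrt(.75)]);u=np.array([np.sqrt(.75),0,.5])
def sw(h,ang): # tcp h mm above base, ang rad of the switch
    b=np.radians(30)-ang; xb=np.cos(b)*u+np.sin(b)*np.array([0,1,0]); yb=np.cross(n,xb)
    R=Rc()@np.stack([-yb,-n,np.cross(-yb,-n)],1)
    return Wc(np.array([-55,0,59])+n*h),R
E
python3 - <<'E'
from h import *
P=np.array([-55,0,59])
for nm in ("side","scene"):
    c=optics.get_calibration(nm)
    print(nm,proj(Wc(P+8*n),c),"bar top ends",[proj(Wc(P+38*n+k*35*(np.cos(np.pi/6)*u+.5*np.array([0,1,0]))),c) for k in (1,-1)])
print(sw(14,0),sw(94,0)); rel(*sw(94,0))
rel(Wc((50,0,98)),np.eye(3))
E
```

```text
side [312.73565323 269.10286936] bar top ends [array([305.52147933, 263.82510644]), array([329.65109658, 269.33114686])]
scene [377.81096148 175.86335166] bar top ends [array([384.17353669, 172.46577478]), array([374.39843024, 163.52794558])]
(array([0.43289971, 0.21127233, 0.07112436]), array([[ 0.36216361,  0.49838944,  0.78768362],
       [-0.89796298, -0.04009946,  0.43824025],
       [ 0.25      , -0.8660254 ,  0.4330127 ]])) (array([0.39302855, 0.21448029, 0.14040639]), array([[ 0.36216361,  0.49838944,  0.78768362],
       [-0.89796298, -0.04009946,  0.43824025],
       [ 0.25      , -0.8660254 ,  0.4330127 ]]))
shift [-231.9   90.9  214.5] rotvec [ 0.257  1.101 -0.489]
shift [-80.4 133.3 202.3] rotvec [ 1.571  0.    -0.   ]
```

```bash
python3 -m jog '[[[-40,0,35,0.03,0.11,-0.05,1],[-80,0,70,0.06,0.22,-0.1,1],[-115,5,105,0.09,0.34,-0.15,1],[-150,15,135,0.11,0.45,-0.2,1],[-180,25,165,0.14,0.56,-0.25,1],[-210,35,190,0.165,0.68,-0.3,1],[-230,50,212,0.19,0.8,-0.35,1],[-232,70,214.5,0.21,0.9,-0.4,1],[-232,91,214.5,0.235,1.0,-0.45,1],[-232,91,214.5,0.257,1.101,-0.489,1],[-232,91,214.5,0.257,1.101,-0.489,1],[-232,91,214.5,0.257,1.101,-0.489,1]]]'
python3 - <<'E'
from h import *
import cv2
print(monitor.get_obs()["q"])
rel(*sw(94,0)); rel(*sw(14,0))
cv2.imwrite("pics/side1.png",optics.read_camera("side")[:,:,::-1])
cv2.imwrite("pics/wrist1.png",optics.read_camera("wrist")[:,:,::-1])
E
```

```text
t: 2.2
tool_pos: [0.4076, 0.1987, 0.155]
orientation: [[0.585, 0.399, 0.706], [-0.768, -0.006, 0.64], [0.26, -0.917, 0.303]]
wrist_force: [0.4, 0.3, -0.5]
gripper_width: 1.001
[ -35.17967854    4.06692135  -10.38001836  134.67024169   37.19647075
   29.86035096 -126.45823747]
shift [-24.4   7.5  -4.6] rotvec [ 0.076  0.243 -0.089]
shift [-16.6  87.    0.5] rotvec [ 0.076  0.243 -0.089]
```

The commanded orientation drives joint 7 close to its limit, so I'll use the equivalent grasp half a turn round.

```bash
python3 -m jog '[[[-5,0,0,0,-0.12,0,1],[-10,0,0,0,-0.24,0,1],[-15,0,0,0,-0.36,0,1],[-20,0,0,0,-0.48,0,1],[-24,3,-4,0,-0.6,0,1],[-24,7,-4,0,-0.72,0,1],[-24,7,-4,0,-0.84,0,1],[-24,7,-4,0,-0.96,0,1],[-24,7,-4,0,-1.08,0,1],[-24,7,-4,0,-1.2,0,1],[-24,7,-4,0,-1.32,0,1],[-24,7,-4,0,-1.44,0,1],[-24,7,-4,0,-1.56,0,1],[-24,7,-4,0,-1.68,0,1],[-24,7,-4,0,-1.8,0,1],[-24,7,-4,0,-1.92,0,1],[-24,7,-4,0,-2.04,0,1],[-24,7,-4,0,-2.16,0,1],[-24,7,-4,0,-2.28,0,1],[-24,7,-4,0,-2.4,0,1]]]'
python3 - <<'E'
from h import *
print(monitor.get_obs()["q"])
F=np.diag([-1,1,-1])
for h in (94,14):
    p,R=sw(h,0); rel(p,R@F)
E
```

```text
t: 3.97
tool_pos: [0.3947, 0.2136, 0.1419]
orientation: [[0.037, 0.398, -0.917], [0.999, -0.007, 0.037], [0.008, -0.918, -0.398]]
wrist_force: [-0.8, -0.9, -0.2]
gripper_width: 0.999
[-27.938089     6.31680319 -21.63503105 134.90614661  42.45490352
  30.61562327   3.22503692]
shift [0.8 0.7 2.2] rotvec [-0.105 -0.488  0.056]
shift [-1.5 80.1 -7. ] rotvec [-0.105 -0.488  0.056]
```

```bash
python3 -m jog '[[[1,1,2,-0.03,-0.12,0.014,1],[1,1,2,-0.05,-0.24,0.028,1],[1,1,2,-0.08,-0.36,0.042,1],[1,1,2,-0.105,-0.488,0.056,1],[1,1,2,-0.105,-0.488,0.056,1],[1,1,2,-0.105,-0.488,0.056,1],[1,1,2,-0.105,-0.488,0.056,1]]]'
python3 - <<'E'
from h import *
import cv2
print(monitor.get_obs()["q"])
F=np.diag([-1,1,-1])
for h in (94,14):
    p,R=sw(h,0); rel(p,R@F)
cv2.imwrite("pics/side2.png",optics.read_camera("side")[:,:,::-1])
cv2.imwrite("pics/wrist2.png",optics.read_camera("wrist")[:,:,::-1])
c=optics.get_calibration("wrist"); P=np.array([-55,0,59])
print(proj(Wc(P+38*n),c),[proj(Wc(P+38*n+k*35*(np.cos(np.pi/6)*u+.5*np.array([0,1,0]))),c) for k in (1,-1)])
E
```

```text
t: 4.55
tool_pos: [0.393, 0.2149, 0.1399]
orientation: [[-0.353, 0.497, -0.792], [0.903, -0.041, -0.428], [-0.245, -0.867, -0.435]]
wrist_force: [-0.6, -0.7, 0.3]
gripper_width: 0.998
[-32.6266336    7.30363672 -23.70757776 138.02209732  58.95105283
  34.04159555   9.10636264]
shift [-0.6 -0.4 -0.1] rotvec [-0.001 -0.011 -0.   ]
shift [-0.5 79.6 -0.2] rotvec [-0.001 -0.011 -0.   ]
[314.68012779 224.66225712] [array([315.32990776, 274.06888921]), array([313.97102489, 170.74494972])]
```

View pics/side2.png

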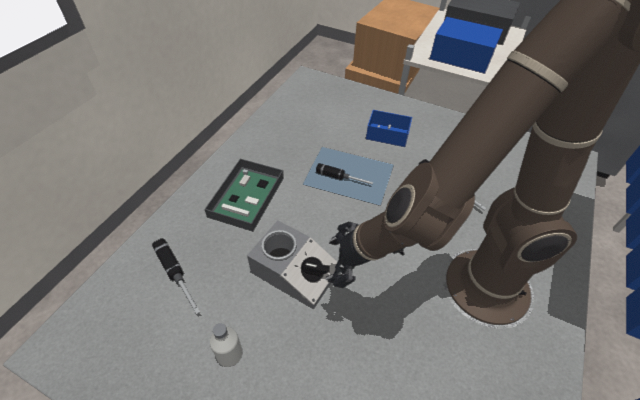

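View pics/wrist2.png

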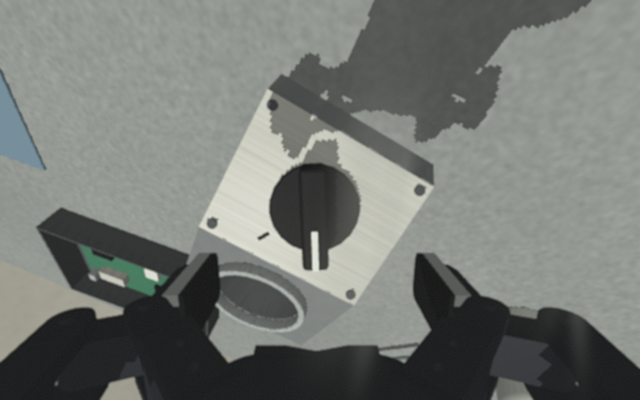

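The wrist view shows the bar vertical in the image, from (314,165) to (315,270), against a prediction of (314,171) to (315,274). It is aligned and centred between the fingers, so I'll go down and close.

```bash
python3 -m jog '[[[-0.5,20,0,0,-0.01,0,1],[-0.5,45,0,0,-0.01,0,1],[-0.5,65,0,0,-0.01,0,1],[-0.5,79.5,0,0,-0.01,0,1],[-0.5,79.5,0,0,-0.01,0,1],[-0.5,79.5,0,0,-0.01,0,0],[-0.5,79.5,0,0,-0.01,0,0],[-0.5,79.5,0,0,-0.01,0,0],[-0.5,79.5,0,0,-0.01,0,0],[-0.5,79.5,0,0,-0.01,0,0],[-0.5,79.5,0,0,-0.01,0,0],[-0.5,79.5,0,0,-0.01,0,0]]]'
python3 - <<'E'
from h import *
print(monitor.get_obs()["q"])
F=np.diag([-1,1,-1])
for a in (0,1.05,1.15):
    p,R=sw(14,a); rel(p,R@F)
E
```

```text
t: 5.65
tool_pos: [0.4328, 0.2105, 0.072]
orientation: [[-0.363, 0.5, -0.786], [0.897, -0.042, -0.44], [-0.254, -0.865, -0.433]]
wrist_force: [-5.5, -4.6, 14.5]
gripper_width: 0.198
[-32.91242589  18.83674187 -18.6787897  138.39537773  82.28420329
  30.36641081 -10.11140182]
shift [ 0.9  0.8 -0.1] rotvec [ 0.001  0.002 -0.003]
shift [ 0.9  0.8 -0.1] rotvec [ 0.003  1.052 -0.002]
shift [ 0.9  0.8 -0.1] rotvec [ 0.003  1.152 -0.002]
```

```bash
python3 -m jog '[[[0,0,0,0,0.08,0,0],[0,0,0,0,0.17,0,0],[0,0,0,0,0.26,0,0],[0,0,0,0,0.35,0,0],[0,0,0,0,0.44,0,0],[0,0,0,0,0.53,0,0],[0,0,0,0,0.62,0,0],[0,0,0,0,0.71,0,0],[0,0,0,0,0.8,0,0],[0,0,0,0,0.89,0,0],[0,0,0,0,0.98,0,0],[0,0,0,0,1.06,0,0],[0,0,0,0,1.06,0,0],[0,0,0,0,1.06,0,0]]]'
python3 - <<'E'
from h import *
o=monitor.get_obs();print(o["q"],o["torque"])
F=np.diag([-1,1,-1])
for a in (1.05,):
    p,R=sw(14,a); rel(p,R@F)
E
```

```text
t: 6.82
tool_pos: [0.4328, 0.2106, 0.072]
orientation: [[0.51, 0.5, -0.7], [0.821, -0.042, 0.569], [0.255, -0.865, -0.432]]
wrist_force: [-6.3, -3.5, 13.6]
gripper_width: 0.199
[-32.87153018  18.8416964  -18.71926846 138.37755567  82.24627561
  30.36064354 -70.92083867] [-0.74737285  0.22136739 -0.79221311]
shift [0.4 0.8 0.7] rotvec [ 0.003 -0.01  -0.   ]
```

Turned the full angle. Now open, back off along the panel normal and check.

```bash
python3 -m jog '[[[0,0,0,0,0,0,1],[0,0,0,0,0,0,1],[0,0,0,0,0,0,1],[0,0,0,0,0,0,1],[0,0,0,0,0,0,1],[0,-20,0,0,0,0,1],[0,-45,0,0,0,0,1],[0,-75,0,0,0,0,1],[0,-100,0,0,0,0,1],[0,-100,0,0,0,0,1]]]'
python3 - <<'E'
from h import *
import cv2
cv2.imwrite("pics/wrist3.png",optics.read_camera("wrist")[:,:,::-1])
print(monitor.get_obs()["q"])
# driver pick: mid .5684,-.1811 yaw 186.04; grasp 5 mm toward tip
a=np.radians(186.04); d=np.array([np.cos(a),np.sin(a),0])
for zz in (.12,.006):
  p=np.array([.5684,-.1811,zz])+d*.006
  y=np.array([0,0,-1.])
  for s in (1,-1):
    z=s*d; x=np.cross(y,z); print(zz,s); rel(p,np.stack([x,y,z],1))
E
```

```text
t: 7.65
tool_pos: [0.3818, 0.2172, 0.1608]
orientation: [[0.506, 0.501, -0.702], [0.823, -0.037, 0.567], [0.259, -0.865, -0.431]]
wrist_force: [1.2, 0.6, -0.5]
gripper_width: 1.005
[-33.00955742   4.06878086 -24.48828842 137.67105171  53.55290458
  35.5555595  -46.28485854]
0.12 1
shift [-246.7  139.2 -335.2] rotvec [ 0.529 -0.703  0.096]
0.12 -1
shift [-246.7  139.2 -335.2] rotvec [-0.121  2.352  0.666]
0.006 1
shift [-276.1  237.8 -286. ] rotvec [ 0.529 -0.703  0.096]
0.006 -1
shift [-276.1  237.8 -286. ] rotvec [-0.121  2.352  0.666]
```

View pics/wrist3.png

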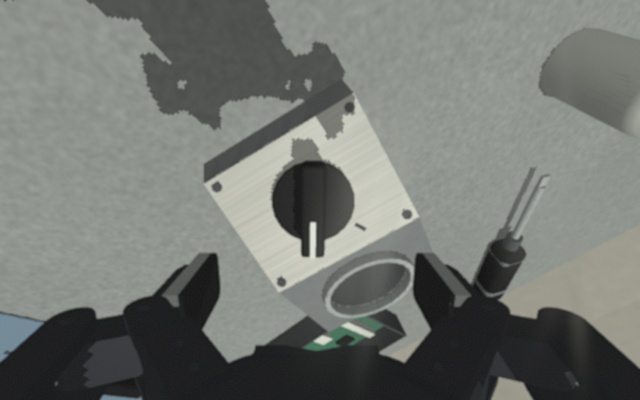

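The bar now leans the other way: white end at (313,255), aligned with the turned gripper, with one tick uncovered at (360,227). The switch is on. Next, above the driver.

```bash
python3 -m jog '[[[-24,0,-34,0.05,-0.07,0.01,1],[-48,0,-68,0.1,-0.14,0.02,1],[-70,0,-96,0.15,-0.2,0.03,1],[-92,10,-125,0.2,-0.27,0.04,1],[-115,30,-156,0.26,-0.35,0.05,1],[-138,50,-187,0.32,-0.42,0.06,1],[-160,70,-218,0.38,-0.5,0.07,1],[-182,90,-249,0.44,-0.58,0.08,1],[-205,105,-279,0.48,-0.64,0.09,1],[-228,120,-310,0.529,-0.703,0.096,1],[-247,139,-335,0.529,-0.703,0.096,1],[-247,139,-335,0.529,-0.703,0.096,1],[-247,139,-335,0.529,-0.703,0.096,1],[-247,139,-335,0.529,-0.703,0.096,1]]]'
cat >> h.py <<'E'
def drv(zz,mid=(.5684,-.1811),yaw=186.04,off=.006):
    a=np.radians(yaw); d=np.array([np.cos(a),np.sin(a),0])
    p=np.array([mid[0],mid[1],zz])+d*off; y=np.array([0,0,-1.])
    return p,np.stack([np.cross(y,d),y,d],1)
E
python3 - <<'E'
from h import *
import cv2
c=optics.get_calibration("wrist")
cv2.imwrite("pics/wrist4.png",optics.read_camera("wrist")[:,:,::-1])
print(monitor.get_obs()["q"]); rel(*drv(.12)); rel(*drv(.006))
a=np.radians(186.04); d=np.array([np.cos(a),np.sin(a),0]); m=np.array([.5684,-.1811,.018])
print([np.round(proj(m+k*d,c)) for k in (-.05,0,.05,.15)])
E
```

```text
t: 8.87
tool_pos: [0.5088, -0.0777, 0.1338]
orientation: [[-0.11, -0.008, -0.994], [0.994, -0.004, -0.11], [-0.003, -1.0, 0.008]]
wrist_force: [0.7, 0.5, 1.1]
gripper_width: 1.004
[  6.29594963  20.12257837  -2.93963181 111.76510675   2.07514426
  48.5958534   98.15814745]
shift [-99.5  12.8 -40.4] rotvec [-0.009 -0.001 -0.008]
shift [-98.6 126.8 -41.5] rotvec [-0.009 -0.001 -0.008]
[array([195., 307.]), array([189., 256.]), array([184., 199.]), array([170.,  69.])]
```

View pics/wrist4.png

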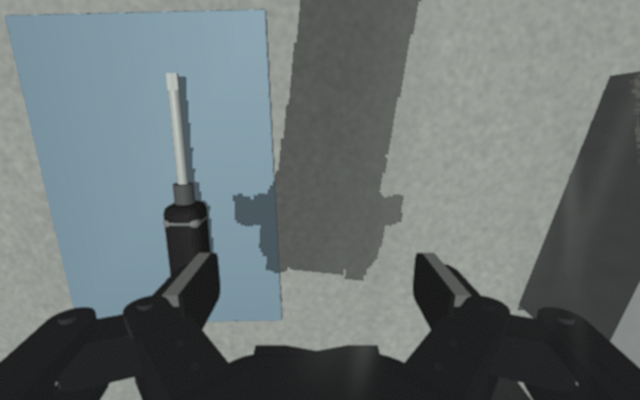

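```bash
python3 -m jog '[[[-35,0,-14,-0.009,0,-0.008,1],[-70,0,-28,-0.009,0,-0.008,1],[-99.5,0,-41,-0.009,0,-0.008,1],[-99.5,0,-41,-0.009,0,-0.008,1],[-99.5,0,-41,-0.009,0,-0.008,1],[-99.5,0,-41,-0.009,0,-0.008,1]]]'
python3 - <<'E'
from h import *
import cv2
c=optics.get_calibration("wrist")
cv2.imwrite("pics/wrist5.png",optics.read_camera("wrist")[:,:,::-1])
print(monitor.get_obs()["q"]); rel(*drv(.12)); rel(*drv(.006))
a=np.radians(186.04); d=np.array([np.cos(a),np.sin(a),0]); m=np.array([.5684,-.1811,.018])
print([np.round(proj(m+k*d,c)) for k in (-.05,0,.05,.066,.15)])
E
```

```text
t: 9.42
tool_pos: [0.5582, -0.1703, 0.1337]
orientation: [[-0.104, 0.001, -0.995], [0.995, 0.006, -0.104], [0.005, -1.0, -0.002]]
wrist_force: [-0.5, -0.5, -0.1]
gripper_width: 1.001
[ 13.61057517  25.28271176  -1.67081968 103.22647268   0.45469525
  51.46109269 107.84853156]
shift [-12.7  14.1  -2.7] rotvec [ 0.003 -0.     0.006]
shift [-13.4 128.1  -2.4] rotvec [ 0.003 -0.     0.006]
[array([302., 266.]), array([301., 211.]), array([300., 150.]), array([300., 129.]), array([298.,   7.])]
```

View pics/wrist5.png

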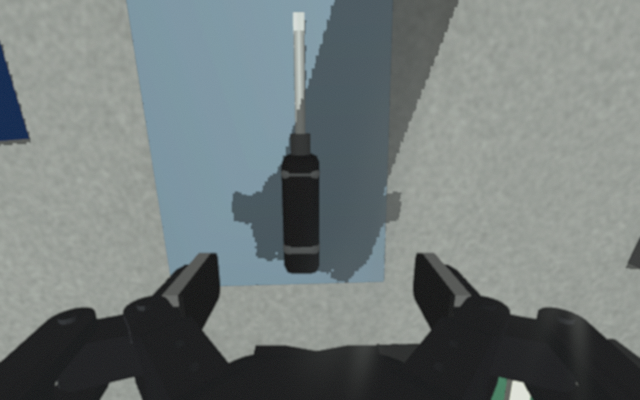

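The driver is at tip (299,13), handle front (300,154) and butt (301,272). That's dead on laterally and about 4 mm farther from the robot than the estimate. Going down and closing.

```bash
python3 -m jog '[[[-13,15,-6.5,0.003,0,0.006,1],[-13,45,-6.5,0.003,0,0.006,1],[-13,80,-6.5,0.003,0,0.006,1],[-13,110,-6.5,0.003,0,0.006,1],[-13,127,-6.5,0.003,0,0.006,1],[-13,127,-6.5,0.003,0,0.006,1],[-13,127,-6.5,0.003,0,0.006,1],[-13,127,-6.5,0.003,0,0.006,0],[-13,127,-6.5,0.003,0,0.006,0],[-13,127,-6.5,0.003,0,0.006,0],[-13,127,-6.5,0.003,0,0.006,0],[-13,127,-6.5,0.003,0,0.006,0],[-13,127,-6.5,0.003,0,0.006,0],[-13,127,-6.5,0.003,0,0.006,0]]]'
python3 - <<'E'
from h import *
print(monitor.get_obs()["q"]); rel(*drv(.006))
E
```

```text
t: 10.63
tool_pos: [0.5685, -0.1819, 0.0097]
orientation: [[-0.104, 0.004, -0.995], [0.995, -0.001, -0.104], [-0.001, -1.0, -0.004]]
wrist_force: [-1.2, 1.1, 7.3]
gripper_width: 0.337
[ 14.06211168  36.00817814  -1.30280774 105.73290075   1.22965044
  38.03678884 108.04017985]
shift [0.8 3.7 6. ] rotvec [ 0.004 -0.001 -0.001]
```

Gripped at 28.6 mm opening, against a 30 mm handle. Lifting and computing the dip pose.

```bash
python3 -m jog '[[[0,-15,0,0,0,0,0],[0,-45,0,0,0,0,0],[0,-80,0,0,0,0,0],[0,-120,0,0,0,0,0],[0,-160,0,0,0,0,0],[0,-190,0,0,0,0,0],[0,-200,0,0,0,0,0],[0,-200,0,0,0,0,0]]]'
cat >> h.py <<'E'
def dip(up,t=50,yaw=200,past=.008):
    a,t=np.radians(yaw),np.radians(t); h=np.array([np.cos(a),np.sin(a),0]); k=np.array([0,0,1.])
    z=h*np.cos(t)-k*np.sin(t); y=-h*np.sin(t)-k*np.cos(t)
    tip=Wc((50,0,98))+past*h+up*k
    return tip-.146*z+.008*y,np.stack([np.cross(y,z),y,z],1)
def tipnow():
    o=monitor.get_obs(); R=np.array(o["orientation"]); t=o["tool_pos"]+R@np.array([0,-.008,.146])
    r=t-Wc((50,0,98)); print("tip rel rim mm",np.round(r*1000,1))
E
python3 - <<'E'
from h import *
o=monitor.get_obs();print(o["gripper_width"],o["q"],dip(.07)[0],dip(-.032)[0]); rel(*dip(.07))
E
```

```text
t: 11.3
tool_pos: [0.5685, -0.1821, 0.2112]
orientation: [[-0.104, 0.007, -0.995], [0.995, -0.002, -0.104], [-0.002, -1.0, -0.007]]
wrist_force: [-0.2, 0.7, -3.5]
gripper_width: 0.339
0.3390662326462138 [ 13.96812267  21.60064194  -1.12335947  97.25560608   0.4778789
  60.71980559 108.68141759] [0.6309675  0.23374747 0.27470019] [0.6309675  0.23374747 0.17270019]
shift [ 406.9  -63.8 -105.9] rotvec [-0.861 -0.227 -0.11 ]
```

```bash
python3 -m jog '[[[25,-15,-5,-0.05,-0.014,-0.007,0],[60,-30,-14,-0.12,-0.03,-0.015,0],[95,-45,-23,-0.19,-0.05,-0.024,0],[130,-60,-32,-0.26,-0.07,-0.033,0],[165,-64,-42,-0.33,-0.09,-0.042,0],[200,-64,-52,-0.41,-0.11,-0.052,0],[235,-64,-61,-0.49,-0.13,-0.062,0],[270,-64,-70,-0.56,-0.15,-0.072,0],[305,-64,-79,-0.64,-0.17,-0.082,0],[340,-64,-88,-0.71,-0.19,-0.092,0],[375,-64,-97,-0.78,-0.21,-0.1,0],[400,-64,-104,-0.83,-0.22,-0.106,0],[407,-64,-106,-0.861,-0.227,-0.11,0],[407,-64,-106,-0.861,-0.227,-0.11,0],[407,-64,-106,-0.861,-0.227,-0.11,0],[407,-64,-106,-0.861,-0.227,-0.11,0]]]'
python3 - <<'E'
from h import *
import cv2
o=monitor.get_obs();print(o["gripper_width"],o["q"]); rel(*dip(.07));tipnow()
for n_ in ("scene","side"): cv2.imwrite(f"pics/{n_}6.png",optics.read_camera(n_)[:,:,::-1])
R=np.array(o["orientation"])
for n_ in ("scene","side"):
    print(proj(o["tool_pos"]+R@np.array([0,-.008,.146]),optics.get_calibration(n_)))
E
```

```text
t: 12.63
tool_pos: [0.6274, 0.1769, 0.262]
orientation: [[-0.293, 0.684, -0.668], [0.956, 0.187, -0.228], [-0.031, -0.705, -0.708]]
wrist_force: [1.3, -0.1, -3.0]
gripper_width: 0.338
0.3383923647628256 [ -1.74336612   8.5587093  -22.94091808 123.99948431  71.36479739
   9.35628694  17.23587109]
shift [ 52.9   4.1 -24.3] rotvec [-0.086 -0.012 -0.059]
tip rel rim mm [-20.2 -60.1  66.3]
[358.69499845 179.76599644]
[295.15125453 215.90218755]
```

View pics/side6.png

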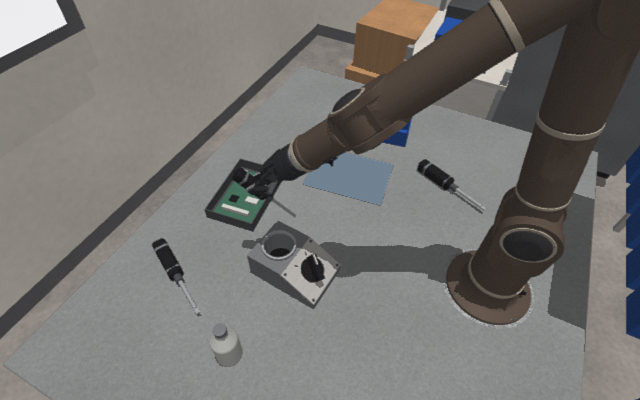

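View pics/scene6.png

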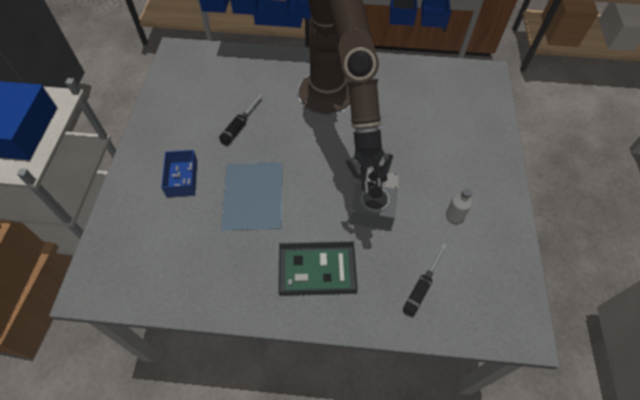

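In the side picture the tip is at (295,215), which matches the prediction. The tool is already tilted 45°, so I'll keep that because joint 6 is near its limit.

Run:
```python
from h import *
rel(*dip(.05,45,199,.01)); rel(*dip(-.033,45,199,.01))
```

```text
shift [52.  29.7 -8.3] rotvec [ 0.002 -0.001 -0.046]
shift [54.6 88.2 50.5] rotvec [ 0.002 -0.001 -0.046]
```

```bash
python3 -m jog '[[[15,7,-2,0,0,-0.015,0],[30,15,-4,0,0,-0.03,0],[45,22,-7,0,0,-0.046,0],[52,30,-8,0,0,-0.046,0],[52,30,-8,0,0,-0.046,0],[52,30,-8,0,0,-0.046,0],[52,30,-8,0,0,-0.046,0],[52,30,-8,0,0,-0.046,0]]]'
python3 - <<'E'
from h import *
import cv2
o=monitor.get_obs();print(o["gripper_width"],o["q"]); rel(*dip(-.033,45,199,.01));tipnow()
im=optics.read_camera("side")[200:300,230:360,::-1]; cv2.imwrite("pics/side7.png",cv2.resize(im,None,fx=6,fy=6,interpolation=2))
R=np.array(o["orientation"])
print((proj(o["tool_pos"]+R@np.array([0,-.008,.146]),optics.get_calibration("side"))-[230,200])*6)
E
```

```text
t: 13.4
tool_pos: [0.64, 0.233, 0.2488]
orientation: [[-0.321, 0.674, -0.665], [0.947, 0.229, -0.226], [-0.0, -0.703, -0.711]]
wrist_force: [-0.2, 0.9, -2.8]
gripper_width: 0.338
0.33780111323589995 [ -7.65499597  12.52018166 -21.97625096 121.53565198  82.48356033
  10.77204204   3.65157301]
shift [ 2.1 59.6 62.3] rotvec [ 0.006 -0.003 -0.003]
tip rel rim mm [-7.  -4.2 52.5]
[302.03184469 194.6220951 ]
```

View pics/side7.png

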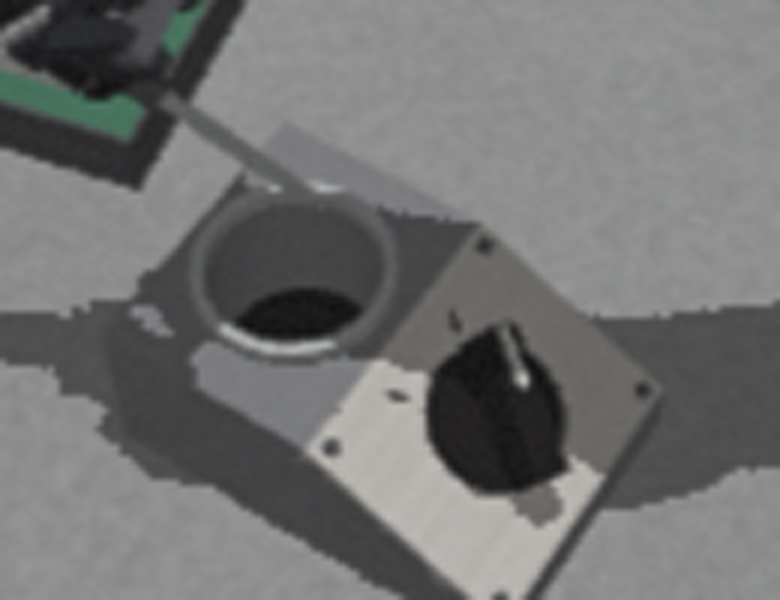

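The tip is at (310,190) in the crop, as predicted, and the bar points at the upper "on" tick. Lowering and holding.

```bash
python3 -m jog '[[[1,10,10,0,0,0,0],[2,22,23,0,0,0,0],[2,35,37,0,0,0,0],[2,48,50,0,0,0,0],[2,57,59,0,0,0,0],[2,60,62,0,0,0,0],[2,60,62,0,0,0,0],[2,60,62,0,0,0,0],[2,60,62,0,0,0,0],[2,60,62,0,0,0,0],[2,60,62,0,0,0,0],[2,60,62,0,0,0,0]]]'
python3 - <<'E'
from h import *
import cv2
o=monitor.get_obs();print(o["gripper_width"],o["q"]);tipnow()
im=optics.read_camera("side")[200:300,230:360,::-1]; cv2.imwrite("pics/side8.png",cv2.resize(im,None,fx=6,fy=6,interpolation=2))
E
python3 -m jog '[[[0,0,0,0,0,0,0],[0,0,0,0,0,0,0],[0,0,0,0,0,0,0],[0,0,0,0,0,0,0],[0,0,0,0,0,0,0],[0,0,0,0,0,0,0],[0,0,0,0,0,0,0],[0,0,0,0,0,0,0],[0,0,0,0,0,0,0],[0,0,0,0,0,0,0]]]'
```

```text
t: 14.45
tool_pos: [0.6392, 0.236, 0.1639]
orientation: [[-0.323, 0.675, -0.663], [0.946, 0.23, -0.227], [-0.0, -0.701, -0.713]]
wrist_force: [0.3, 0.5, -3.8]
gripper_width: 0.339
0.33870859423055605 [ -0.84377883  22.83439512 -31.73064053 125.22986527 124.31178093
  20.17121743 -35.60738811]
tip rel rim mm [ -7.6  -1.2 -32.6]
t: 15.33
tool_pos: [0.639, 0.2357, 0.163]
orientation: [[-0.323, 0.674, -0.664], [0.947, 0.23, -0.226], [-0.0, -0.702, -0.712]]
wrist_force: [-0.9, -0.3, -2.8]
gripper_width: 0.338
```

View pics/side8.png

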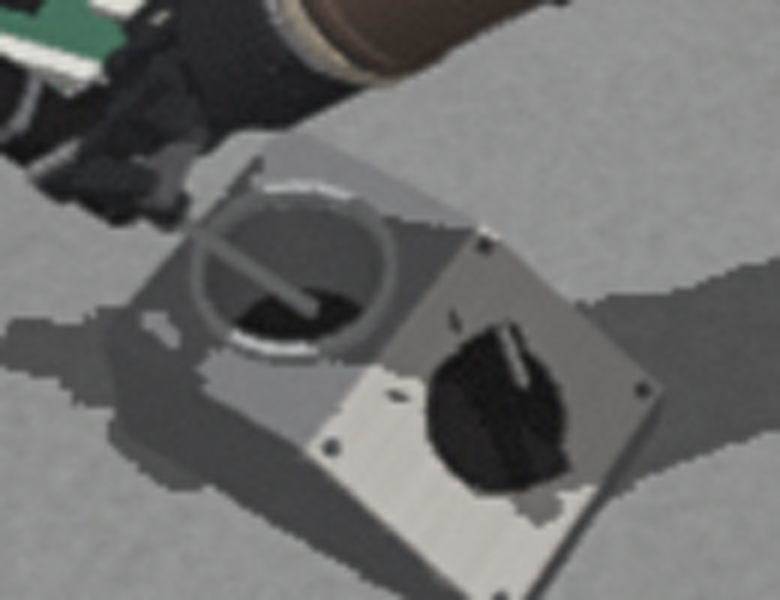

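The tip is inside the well at about (315,305) in the crop, about 33 mm below the rim, and was held over 1.3 s. Raising.

```bash
python3 -m jog '[[[0,-12,-12,0,0,0,0],[0,-25,-25,0,0,0,0],[0,-40,-40,0,0,0,0],[0,-58,-58,0,0,0,0],[0,-72,-73,0,0,0,0],[0,-80,-81,0,0,0,0],[0,-80,-81,0,0,0,0],[0,-80,-81,0,0,0,0],[0,-80,-81,0,0,0,0]]]'
python3 - <<'E'
from h import *
o=monitor.get_obs();print(o["gripper_width"],o["q"]);tipnow()
p,R=drv(.13,(.5685,-.182),186,0); rel(p,R)
E
```

```text
t: 16.08
tool_pos: [0.6392, 0.2356, 0.278]
orientation: [[-0.322, 0.676, -0.663], [0.947, 0.229, -0.225], [-0.0, -0.7, -0.714]]
wrist_force: [0.8, -1.2, -3.0]
gripper_width: 0.34
0.3398537096793502 [ -8.30510973   9.95632981 -21.2569219  119.86683741  61.97931693
  11.36733861  23.68428728]
tip rel rim mm [-7.6 -1.5 81.4]
shift [-372.6  -39.9  246.6] rotvec [0.791 0.211 0.088]
```

```bash
python3 -m jog '[[[-25,-8,11,0.04,0.01,0.005,0],[-55,-18,24,0.1,0.03,0.01,0],[-88,-29,38,0.17,0.045,0.02,0],[-120,-40,52,0.24,0.065,0.03,0],[-150,-50,65,0.31,0.08,0.035,0],[-182,-60,79,0.38,0.1,0.042,0],[-213,-71,92,0.45,0.12,0.05,0],[-245,-81,106,0.52,0.14,0.058,0],[-277,-92,120,0.58,0.155,0.065,0],[-310,-103,134,0.65,0.175,0.072,0],[-340,-113,147,0.72,0.19,0.08,0],[-362,-120,156,0.77,0.205,0.086,0],[-373,-124,161,0.791,0.211,0.088,0],[-373,-124,161,0.791,0.211,0.088,0],[-373,-124,161,0.791,0.211,0.088,0],[-373,-124,161,0.791,0.211,0.088,0],[-373,-124,161,0.791,0.211,0.088,0]]]'
python3 - <<'E'
from h import *
o=monitor.get_obs();print(o["gripper_width"],o["q"])
for z in (.08,.0105):
  p,R=drv(z,(.5685,-.182),186,0); rel(p,R)
E
```

```text
t: 17.5
tool_pos: [0.5685, -0.1814, 0.249]
orientation: [[-0.106, -0.002, -0.994], [0.994, -0.002, -0.106], [-0.001, -1.0, 0.002]]
wrist_force: [-0.0, -0.3, -2.3]
gripper_width: 0.34
0.34002940657790603 [ 37.60317087  23.61558087 -33.44097923  92.51152674  13.8697412
  68.12336841  97.26219689]
shift [ -0.4 169.   -0.3] rotvec [-0.002  0.002 -0.001]
shift [ -0.3 238.5  -0.4] rotvec [-0.002  0.002 -0.001]
```

Above the mat at the picking pose. Lowering to 15 mm above the laying height, then a check.

```bash
python3 -m jog '[[[0,20,0,0,0,0,0],[0,50,0,0,0,0,0],[0,85,0,0,0,0,0],[0,120,0,0,0,0,0],[0,155,0,0,0,0,0],[0,185,0,0,0,0,0],[0,207,0,0,0,0,0],[0,219,0,0,0,0,0],[0,224,0,0,0,0,0],[0,224,0,0,0,0,0],[0,224,0,0,0,0,0]]]'
python3 - <<'E'
from h import *
import cv2
o=monitor.get_obs();print(o["gripper_width"])
p,R=drv(.0105,(.5685,-.182),186,0); rel(p,R)
im=optics.read_camera("side")[130:220,290:410,::-1]; cv2.imwrite("pics/side9.png",cv2.resize(im,None,fx=6,fy=6,interpolation=2))
E
```

```text
t: 18.42
tool_pos: [0.5693, -0.1822, 0.0266]
orientation: [[-0.106, 0.001, -0.994], [0.994, -0.001, -0.106], [-0.001, -1.0, -0.0]]
wrist_force: [0.2, 0.7, -2.9]
gripper_width: 0.34
0.3401054680250969
shift [ 0.3 16.1  0.8] rotvec [ 0.     0.001 -0.001]
```

View pics/side9.png

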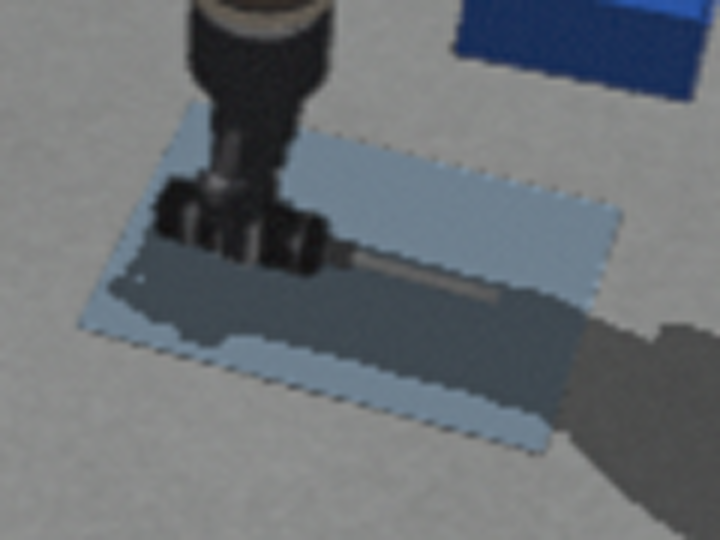

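The driver hangs level over the mat, butt about (175,205) and tip (495,295) in the crop. Setting it down.

```bash
python3 -m jog '[[[0,4,0,0,0,0,0],[0,8,0,0,0,0,0],[0,12,0,0,0,0,0],[0,15,0,0,0,0,0],[0,16.5,0,0,0,0,0],[0,16.5,0,0,0,0,0],[0,16.5,0,0,0,0,0]]]'
```

```text
t: 19.05
tool_pos: [0.5681, -0.1825, 0.0097]
orientation: [[-0.105, -0.002, -0.994], [0.994, -0.001, -0.105], [-0.001, -1.0, 0.002]]
wrist_force: [-5.2, 0.4, 8.7]
gripper_width: 0.342
```

In contact (about 11 N upward relative to the carried load). Release and rise.

```bash
python3 -m jog '[[[0,0,0,0,0,0,0.6],[0,0,0,0,0,0,0.8],[0,0,0,0,0,0,1],[0,0,0,0,0,0,1],[0,0,0,0,0,0,1],[0,0,0,0,0,0,1],[0,-10,0,0,0,0,1],[0,-30,0,0,0,0,1],[0,-60,0,0,0,0,1],[0,-100,0,0,0,0,1],[0,-140,0,0,0,0,1],[0,-160,0,0,0,0,1],[0,-160,0,0,0,0,1]]]'
python3 - <<'E'
from h import *
import cv2
for n_ in ("side","scene","wrist"):
    cv2.imwrite(f"pics/{n_}10.png",optics.read_camera(n_)[:,:,::-1])
s=cv2.imread("pics/side10.png")[130:310,230:410]; cv2.imwrite("pics/side10c.png",cv2.resize(s,None,fx=3.3,fy=3.3,interpolation=2))
E
```

```text
t: 20.13
tool_pos: [0.5715, -0.1826, 0.1753]
orientation: [[-0.106, 0.007, -0.994], [0.994, -0.003, -0.106], [-0.004, -1.0, -0.007]]
wrist_force: [0.1, -0.5, -0.7]
gripper_width: 1.003
```

View pics/side10c.png

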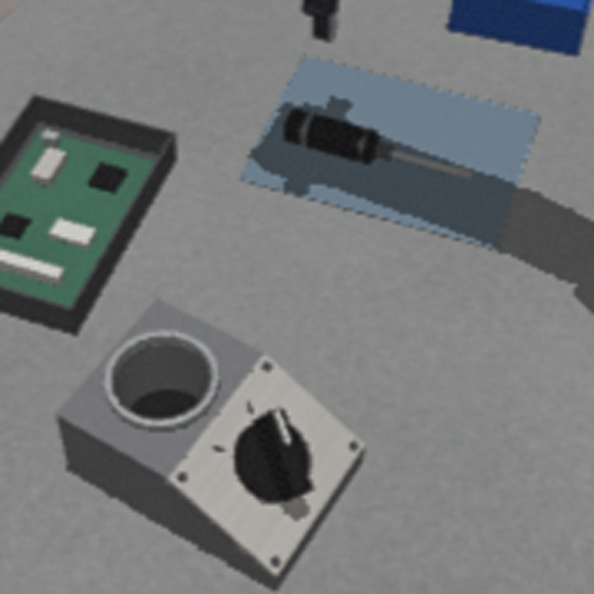

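View pics/wrist10.png

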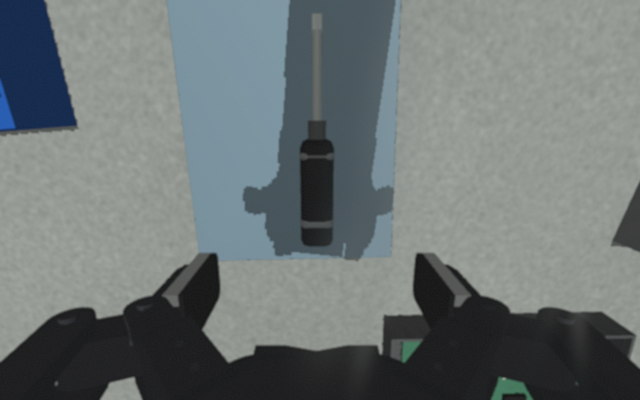

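View pics/scene10.png

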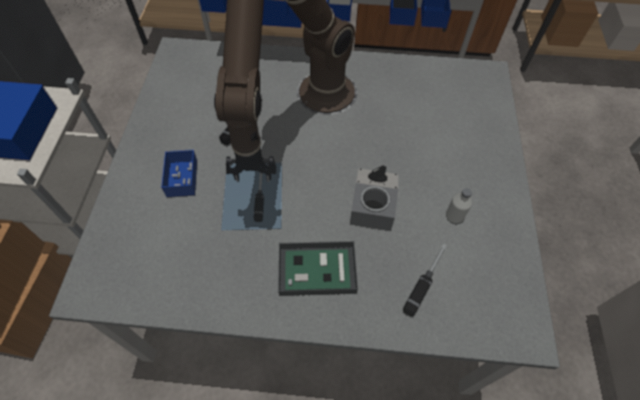

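The driver lies flat within the mat, butt (317,245) and tip (317,15) in the wrist view. The switch points at the on tick, and the bin, chassis and bottle stand where they were. The gripper is clear, so I'll let it settle briefly and hand in.

```bash
python3 -m jog '[[[0,0,0,0,0,0,1],[0,0,0,0,0,0,1],[0,0,0,0,0,0,1],[0,0,0,0,0,0,1]]]'; python3 -c "
from station import order; print(order.finish_job())"
```

```text
t: 20.62
tool_pos: [0.5681, -0.1821, 0.1679]
orientation: [[-0.106, -0.003, -0.994], [0.994, 0.001, -0.106], [0.001, -1.0, 0.003]]
wrist_force: [-0.9, -0.8, -0.7]
gripper_width: 1.001
the job is handed in; nothing more can be done
None
```

I completed the whole sequence and handed the job in at about 20.6 s; the hand-in reported no verdict.

- **Switch:** I gripped the bar and turned it 60° clockwise. The pictures afterwards, including the last one, show it pointing at the on tick.
- **Dip:** I picked up the small driver from the mat and held its tip in the well for about 1.4 s. By arm position and known grip, the tip was about 33 mm below the rim and 8 mm off centre. The side picture showed it inside the well.
- **Laying down:** I lowered the driver until the wrist force showed it touching the mat, then released it. The last pictures show it flat and inside the mat's edges, with the gripper open and well clear above.
- **Bystanders:** By eye, the chassis, bin and bottle stand where they were at the start. I did not measure their positions again.

No check failed. The only disagreement was the driver's first position estimate, about 4 mm off along its length, which I corrected before gripping. The first gripper orientation I chose for the switch would have run the last joint past its range, so I used the equivalent grasp half a turn round.

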